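Fit the long jet tube and hold the cold-start plunger at its mark

ROBOT

A 6-joint arm with a two-finger parallel gripper is mounted at the origin on the work surface. World frame = base frame: x ahead of the robot, y to its left, z up, the work surface at z = 0. Lengths are in m, angles in rad, forces in N, time in s.
With the tool pointing down it reaches from about 0.25 to 0.775 m from the base axis. Payload 4 kg.
Tool frame: the origin (TCP) lies at the very end of the fingers, on their centre line; the grasp point (between the pads) lies 19 mm behind it; z points along the fingers, y is the direction in which the jaws open and shut (so a half turn about z gives the same grasp; the last joint's range is limited). The gripper opens to 94 mm and grips with 3 to 60 N. Pads are 16 mm wide; open, the fingers measure 119 mm over their backs; the gripper's body (75 mm by 177 mm) begins 78 mm behind the grasp point.
Start: joints at [-1.34, 0.087, 1.371, -0, 1.684, -0.103], TCP at [0.18, -0.52, 0.206] pointing down, gripper open.
Joint ranges: [-3.1, 3.1], [-0.76, 2.03], [0.27, 2.55], [-1.08, 4.22], [0.17, 2.65], [-2.57, 2.57]. Speed limits (rad/s): [2.79, 2.79, 3.14, 3.14, 3.14, 3.14].

INTERFACE

Orientations are given as [roll, pitch, yaw] about the fixed x, y, z axes, in that order (R = Rz(yaw) Ry(pitch) Rx(roll)).
In Python, from bench import robot, snapshot, models gives the robot as it stands.
- The arm moves only by the tool arm_command, never from a script. Its argument "commands" is text: rows parted by semicolons, each of 7 numbers parted by spaces: the shift along the tool's x, y, z in mm, then the turn, a rotation vector about the tool's x, y, z in degrees, then the opening, from 0 (shut) to 1 (fully open). In form: tx ty tz rx ry rz hand; .... A call has 1 to 12 rows; each row shifts and turns the pose as measured when the row begins, along the tool's axes as they then stand; what a row does not reach is not made up. A row lasts 1/8 s, in which the tool goes at most 62.5 mm and 10.7 degrees, less where a joint would pass 70% of its speed; a pose out of reach is approached as far as the arm can. A call is refused whole if a number of a shift passes 62.5 or a number of a turn 10.7, either way. A call with a gripper value outside its range is refused whole. The fingers move at their own pace and stop on an object; the grip force is fixed at half the most. Time passes only in rows, so rows that do not move let the fingers close. It gives the time, the measured TCP pose, the force and the opening at its end, in the units of the state.
- robot.get_obs(): the state, without advancing time (a new reading comes with each control period).
- snapshot(name): name is "scene" or "top"; returns a dict with "img" (400x640x3 uint8, blue, green, red), "camera_matrix" (3x3 intrinsics, pixels), "origin" and "rotation" of the camera in the world. Camera axes: x right, y down, z forward; pixel columns grow to the right and rows downward; lengths in m; the calibration is good to about 2 mm. A picture is of the moment at which its call begins. There is no depth.
- robot.close_job(): hands the job in, once; it reports no verdict.
Trained networks look in a picture, given as the dict that the camera call returned (one of the last four; its "shot" number tells which), for a name from the list of things; names that differ only in an ending like _2 or _b are one class to them, and where a whole thing is asked for, a point or a joint stands for the part that bears it (a point fixed in the world has none). Each returns a list of dicts, best first, with "conf" (0 to 1); they miss things now and then, are a little off and sometimes report something else, mostly with a low value. They report only what shows in the picture. A call takes as long as a camera call. They do not tell look-alikes from the thing itself.
- models.spot_in(query, picture): "bbox" ([left, top, width, height] as shares, 0 to 1, of the picture: columns of its width, rows of its height, round what is visible of it).
- models.tip_of(query, picture): "centre" ([column, row] as shares, 0 to 1, of the picture: columns of its width, rows of its height: a listed point, or the origin of a listed thing).
The state is a dict: "time": time; "joint_positions": joint angles; "qvel": joint speeds; "joint_torque": joint torques, N m; "tool_pos": TCP position; "ee_rot": TCP orientation; "wrist_force": force on the tool from outside, world axes, zero at the start; "wrist_torque": the same for the moment, N m; "width": finger opening in m.
Only numpy, scipy, OpenCV 4.12 (cv2) and the standard library are available. Lean on these libraries where they do the work, as an engineer would, in place of code of your own. Each camera call takes 0.05 s, during which the arm holds its last target. There are 200 camera calls.

TASK

Set the carburetor up for a flow check: slide the longest of the three brass jet tubes out of the jet block and into the open bore in the carburetor's top, fully home with its head's shoulder down on the casting, and let go of it. Then grip the knob of the sprung cold-start plunger beside it, pull it up until the ring mark on its rod is level with the rim of its barrel (25 mm of travel), and finish still gripping it there, holding it steady against the spring. Leave the other two tubes and everything else on the bench where they are.

Things in the scene. Friction and masses are not known exactly. Their poses are not given: they have to be found in the camera images.
- vise: fixed iron vise, aluminum jaws gripping a silver carburetor. Origin on the bench under its middle; x across the jaws (screw bar 92 mm out at -x), y along the carburetor, yaw within 0.45 rad. Carburetor's flat top is 135 mm up, 56 (x) by 96 mm (y); the vise stays 21 mm below it. In the top: the open jet bore (y -25 mm) and the cold-start plunger (y +25 mm), 50 mm apart
- bore (a point): centre of the mouth of the round jet bore, in the plane of the carburetor's top face; vertical bore 13.5 mm wide, 42 mm deep, 2.5 mm chamfer; axes as the vise
- rim (a point): centre of the top rim of the plunger's fixed aluminum barrel (22 mm wide, 18 mm high, on the top face)
- plunger (a joint): how far the cold-start plunger's telescoping rod is drawn up out of its barrel, m; 0 = home (held there by its inner spring), 0.045 = stop. At 0.025 the mark on the rod is level with the barrel's rim. Spring pulls it back down with about 4 N at home, 8 N at the mark, 11 N at the stop; it springs home if let go
- knob (a point): centre of the plunger's knurled steel knob, an upright cylinder 22 mm wide and 24 mm high, on an 8 mm rod; moves with the plunger. At home the knob's underside is 10 mm above the barrel's rim, its centre 22 mm above it
- mark (a point): the length mark, a dark ring 2 mm high around the plunger's rod, 47 mm below the knob's centre; inside the barrel, 25 mm below the rim, when the plunger is home
- block: fixed black jet block 44 mm (local x) by 150 mm (local y) by 30 mm high, origin under its middle; three upright holes in a row along local y at -48, 0 and +48 mm, 16 mm deep, each with one brass jet tube standing in it, knurled head up; any order
- tube_long: longest of three brass jet tubes, 64 mm: stem 12 mm wide, 38 mm long, below a knurled head 18 mm wide, 26 mm high. Origin at the centre of the stem's foot, z up to the head. In the block its foot is 14 mm above the bench: the head spans 52 to 78 mm up, topping the others by 10 and 18 mm. Seated in the bore, the head's shoulder rests on the carburetor's top. 50 g
- float: small brass float, a 32 mm wide, 20 mm high drum with a tab; origin at its underside
- socket: chrome spark plug socket, a tube 25 mm wide and 60 mm tall standing on end; origin at its underside
- driver: T-handle hex driver lying on the bench, red bar handle 95 mm, steel shank 130 mm along its local +x, 18 mm high; origin at its underside
- bulb: black rubber primer bulb, 34 mm wide, 25 mm high; origin at its underside
- tin: steel tin, 48 mm wide, 60 mm high; origin at its underside
- tube_mid: brass jet tube of middle length, same as tube_long but stem only 28 mm long (54 mm overall); stands in the block, is not used
- tube_short: shortest brass jet tube, stem 20 mm long (46 mm overall); stands in the block, is not used
Mind the look-alikes: they are no part of the job. Leave any orange look-alike of the vise alone.

How it is judged:
By the outcome, as a careful person would: the job done as asked, in the order asked, and still so for the second after the job is handed in, while the arm keeps its last pose, push and grip.
It also fails if it takes over 51 s, if anything falls off the work surface, if the arm or the gripper's body presses on something with over 40 N, if the wrist force passes 120 N, or if a joint passes its speed limit or range.

## Working session

There is one attempt and no reset: what is moved stays moved. The work goes in short steps, Python scripts to look and compute and a tool call to move; the robot and the scene stay as the last step left them, time stands still between calls to the robot, and variables do not carry over. Pictures are saved under pics/ and viewed, about 8 in all and at most 12, crops included, and the job is handed in when it is done.

Besides the shell and the picture viewer there is one more tool, called after "Emit:" by a JSON object that holds its "op" and its "data". arm_command: Moves the arm, as the interface text tells. Its arguments: {"type":"object","properties":{"commands":{"type":"string"}},"required":["commands"]}

```bash
mkdir -p pics; cat > h.py <<'E'
import numpy as np, cv2
from bench import robot, snapshot, models
def ray(s,px):
    K=s["camera_matrix"];d=np.linalg.inv(K)@np.array([px[0],px[1],1.]);R=np.array(s["rotation"]);return np.array(s["origin"]),R@d
def atz(s,px,z):
    o,d=ray(s,px);return o+d*(z-o[2])/d[2]
def proj(s,P):
    p=np.array(s["rotation"]).T@(np.array(P)-np.array(s["origin"]));p=np.array(s["camera_matrix"])@p;return p[:2]/p[2]
def tri(s1,p1,s2,p2):
    (a,d),(b,e)=ray(s1,p1),ray(s2,p2);d=d/np.linalg.norm(d);e=e/np.linalg.norm(e)
    t=np.linalg.lstsq(np.c_[d,-e],b-a,rcond=None)[0];P,Q=a+t[0]*d,b+t[1]*e
    return (P+Q)/2,np.linalg.norm(P-Q)
E
python3 - <<'E'
from h import *
S={n:snapshot(n) for n in("scene","top")}
for n,s in S.items():
    cv2.imwrite(f"pics/{n}0.png",s["img"]); print(n,np.round(s["origin"],3),np.round(s["rotation"],3).tolist(),np.round(s["camera_matrix"],1).tolist())
    for q in("bore","rim","knob","vise","block","tube_long","tube_mid","tube_short"):
        print(q,[(np.round(np.array(d["centre"])*[640,400],1).tolist(),round(d["conf"],2)) for d in models.tip_of(q,s)[:4]])
print(robot.get_obs())
E
```

```text
scene [1.01  0.636 0.926] [-2.433, -0.003, 2.421] [[386.1, 0.0, 321.2], [0.0, 386.1, 195.3], [0.0, 0.0, 1.0]]
bore [([486.4, 240.7], 0.83), ([334.8, 210.9], 0.67)]
rim [([346.3, 219.2], 0.77), ([504.3, 242.4], 0.68)]
knob [([260.0, 170.3], 0.57), ([513.0, 235.2], 0.46), ([350.1, 213.9], 0.45)]
vise [([475.0, 270.5], 0.73), ([342.9, 245.4], 0.58)]
block [([262.6, 170.9], 0.66)]
tube_long [([270.6, 172.9], 0.62), ([199.7, 192.4], 0.24)]
tube_mid [([346.6, 218.9], 0.63), ([262.3, 162.9], 0.57)]
tube_short [([273.6, 170.2], 0.64), ([256.8, 158.0], 0.49)]
top [0.409 0.13  1.513] [-3.027, -0.009, -1.553] [[477.9, 0.0, 315.4], [0.0, 477.9, 199.5], [0.0, 0.0, 1.0]]
bore [([293.2, 195.8], 0.62), ([183.3, 273.0], 0.58)]
rim [([164.6, 280.1], 0.89), ([269.9, 194.6], 0.8)]
knob [([158.2, 281.7], 0.45)]
vise [([187.0, 276.0], 0.95), ([286.2, 202.4], 0.62)]
block [([408.2, 208.5], 0.93)]
tube_long [([392.2, 208.1], 0.56)]
tube_mid [([407.5, 208.4], 0.52)]
tube_short [([424.7, 208.6], 0.4)]
{'time': 0.9, 'joint_positions': array([-1.34012621e+00,  8.71367925e-02,  1.37065265e+00,  1.93645823e-05,
        1.68360674e+00, -1.03106718e-01]), 'qvel': array([ 3.87649406e-04,  1.09207149e-03, -4.60552665e-04,  1.96153846e-05,
        9.76402359e-04,  1.60102997e-03]), 'joint_torque': array([-1.55729236e-05, -3.40030503e+01, -3.02598381e+01,  7.20001152e-02,
        2.36505421e-02,  5.18284935e-06]), 'tool_pos': array([ 0.18019348, -0.51967832,  0.20556451]), 'ee_rot': array([3.14139524e+00, 1.08313467e-06, 3.33779013e-01]), 'wrist_force': array([-0.30774619,  0.04985147, -0.59412771]), 'wrist_torque': array([ 0.02132786, -0.00557672, -0.07588303]), 'width': 0.0938949533624562}
```

View pics/scene0.png

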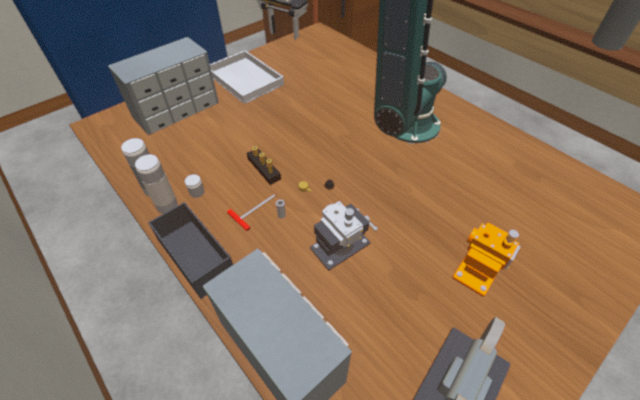

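View pics/top0.png

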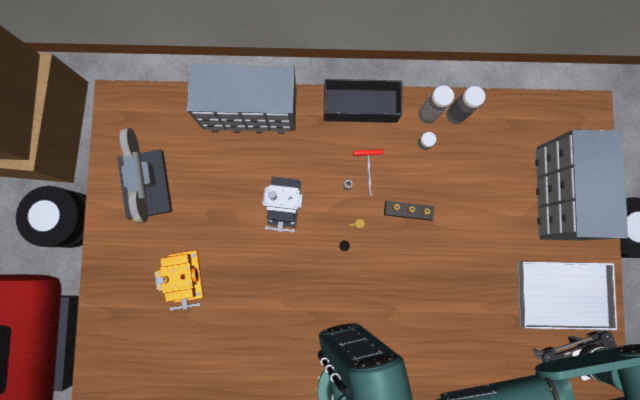

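The scene camera shows the silver vise at about (342,235) and an orange look-alike at (488,255). The block is at (263,167), with three tubes. In the top view the silver vise is at (283,205), the orange one at (180,280) and the block at (409,210). I'll measure the three tube heads in close crops.

```bash
sed -i 's/^def ray/from scipy.spatial.transform import Rotation as Ro\ndef snap(n):\n    s=snapshot(n); s=dict(s); s["e"]=s["rotation"]; return s\ndef M(s): return Ro.from_euler("xyz",s["rotation"]).as_matrix()\ndef ray/; s/np.array(s\["rotation"\])/M(s)/' h.py
python3 - <<'E'
from h import *
a,b=cv2.imread("pics/scene0.png"),cv2.imread("pics/top0.png")
c=lambda i,x,y,w,h,f:cv2.resize(i[y:y+h,x:x+w],None,fx=f,fy=f,interpolation=cv2.INTER_CUBIC)
# 400x300 tiles: 50x37.5 at 8x
t=[c(a,240,140,50,36,8),c(a,310,195,60,43,6.6667),c(b,384,192,50,36,8),c(b,258,172,50,36,8)]
t=[cv2.resize(x,(400,288)) for x in t]
cv2.imwrite("pics/crop.png",np.vstack([np.hstack(t[:2]),np.hstack(t[2:])]))
s,t=snap("scene"),snap("top")
for n,p,q in[("bore",(334.8,210.9),(293.2,195.8)),("rim",(346.3,219.2),(269.9,194.6))]:
    print(n,tri(s,p,t,q))
print(proj(t,[0.18,-0.52,.206]),proj(s,[0.18,-0.52,.206]))
for x in(396.5,412,427.5): print(atz(t,(x,209),.07))
E
```

```text
bore (array([0.57322654, 0.18898957, 0.13668159]), np.float64(0.01000019824003015))
rim (array([0.57805741, 0.24786511, 0.16202565]), np.float64(0.007330500439149239))
[552.75934532 344.99493034] [283.89877457  35.59653888]
[ 0.55037187 -0.1266008   0.07      ]
[ 0.55126964 -0.17375865  0.07      ]
[ 0.55216793 -0.22094434  0.07      ]
```

View pics/crop.png

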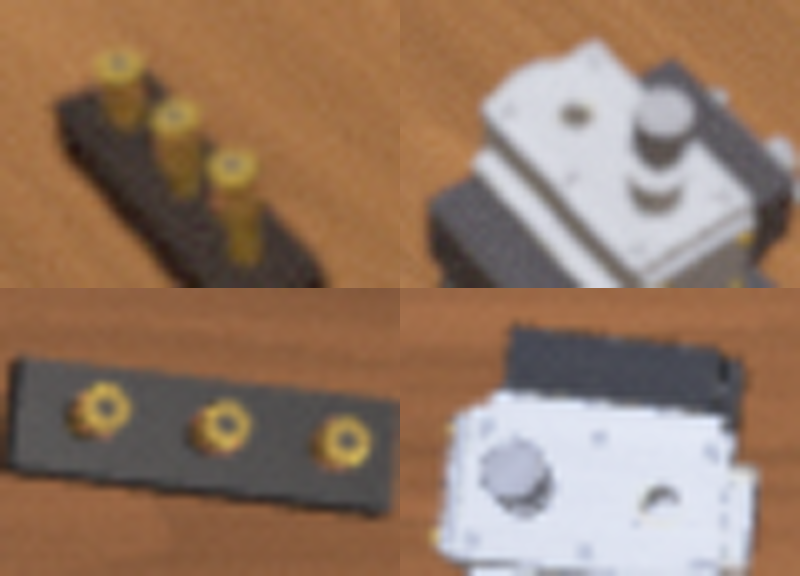

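```bash
python3 - <<'E'
from h import *
s,t=snap("scene"),snap("top")
for n,p,q in[("A near",(269.1,160.6),(397,207)),("B",(262,154.1),(412.1,209.25)),("C",(254.75,147.5),(427.4,211)),("bore",(336.2,212.2),(290.5,198.5)),("knobtop",(349.75,211.1),(272.4,195.4))]:
    P,e=tri(s,p,t,q);print(n,P.round(4),e.round(4))
    print('  top-ray heights',[ (h,(proj(s,atz(t,q,h))-p).round(1).tolist(),atz(t,q,h).round(4)[:2].tolist()) for h in((.06,.068,.078) if n[0] in"ABC" else (.135,.187))])
E
```

```text
A near [ 0.5554 -0.1267  0.0748] 0.0017
  top-ray heights [(0.06, [-1.0, 3.1], [0.5575, -0.1299]), (0.068, [-0.7, 1.4], [0.5567, -0.1285]), (0.078, [-0.5, -0.7], [0.5557, -0.1267])]
B [ 0.5501 -0.1742  0.0657] 0.0021
  top-ray heights [(0.06, [-0.8, 1.1], [0.5515, -0.1762]), (0.068, [-0.6, -0.5], [0.5507, -0.1745]), (0.078, [-0.3, -2.6], [0.5497, -0.1724])]
C [ 0.5462 -0.2224  0.0589] 0.0025
  top-ray heights [(0.06, [-0.7, -0.3], [0.547, -0.223]), (0.068, [-0.5, -1.9], [0.5462, -0.2211]), (0.078, [-0.2, -3.9], [0.5453, -0.2186])]
bore [0.5682 0.1943 0.1312] 0.003
  top-ray heights [(0.135, [-1.0, -1.1], [0.5687, 0.193]), (0.187, [0.8, -15.7], [0.5627, 0.1906])]
knobtop [0.5699 0.2427 0.1836] 0.0028
  top-ray heights [(0.135, [-2.8, 13.9], [0.5768, 0.2457]), (0.187, [-1.0, -1.1], [0.5704, 0.2414])]
```

The triangulated head tops are 75, 66 and 59 mm up, so tube A, the one nearest the vise at (0.556,-0.127), is the longest. Next is a planner helper, then the move to above A.

```bash
cat >> h.py <<'E'
def plan(target,yaw_deg,hand,step=50,o=None):
    o=o or robot.get_obs();p=np.array(o["tool_pos"]);R=Ro.from_euler("xyz",o["ee_rot"])
    T=Ro.from_euler("xyz",[np.pi,0,np.radians(yaw_deg)]);d=np.array(target)-p
    r=(R.inv()*T).as_rotvec(degrees=True)
    n=int(max(1,np.ceil(np.linalg.norm(d)*1000/step),np.ceil(np.abs(r).max()/9.5)))
    out=[]
    for i in range(n):
        t=R.inv().apply(d/n*1000);rr=np.round(r/n,1)
        out.append(" ".join(f"{v:.1f}" for v in [*t,*rr,hand])); R=R*Ro.from_rotvec(rr,degrees=True)
    for i in range(0,n,12): print("; ".join(out[i:i+12]))
def st():
    o=robot.get_obs();print(round(o["time"],2),np.round(o["tool_pos"],4),np.degrees(o["ee_rot"]).round(1),o["wrist_force"].round(1),round(o["width"],4))
E
python3 -c "
from h import *
plan([.5557,-.1267,.16],84.3,1)"
```

```text
44.0 -22.6 4.1 0.0 0.0 -5.9 1.0; 46.0 -17.9 4.1 0.0 0.0 -5.9 1.0; 47.6 -13.1 4.1 0.0 0.0 -5.9 1.0; 48.7 -8.1 4.1 0.0 0.0 -5.9 1.0; 49.3 -3.1 4.1 0.0 0.0 -5.9 1.0; 49.4 2.0 4.1 0.0 0.0 -5.9 1.0; 48.9 7.1 4.1 0.0 0.0 -5.9 1.0; 47.9 12.1 4.1 0.0 0.0 -5.9 1.0; 46.4 16.9 4.1 0.0 0.0 -5.9 1.0; 44.4 21.6 4.1 0.0 0.0 -5.9 1.0; 42.0 26.1 4.1 0.0 0.0 -5.9 1.0
```

Emit:
{"op": "arm_command", "data": {"commands": "44 -22.6 4 0 0 -5.9 1; 46 -18 4 0 0 -5.9 1; 47.6 -13 4 0 0 -5.9 1; 48.7 -8 4 0 0 -5.9 1; 49.3 -3 4 0 0 -5.9 1; 49.4 2 4 0 0 -5.9 1; 49 7 4 0 0 -5.9 1; 48 12 4 0 0 -5.9 1; 46.4 17 4 0 0 -5.9 1; 44.4 21.6 4 0 0 -5.9 1; 42 26 4 0 0 -5.9 1; 0 0 0 0 0 0 1"}}

```text
time: 2.6
tool_pos: [0.5613, -0.11, 0.1602]
ee_rot: [3.138, 0.003, 1.501]
wrist_force: [-1.2, -0.5, 0.9]
width: 0.0937
```

```bash
python3 -c "
from h import *
st();plan([.5557,-.1267,.12],84.3,1)
s=snap('scene');t=snap('top')
f=lambda i,x,y:cv2.resize(i['img'][y:y+60,x:x+80],(400,300),interpolation=cv2.INTER_CUBIC)
cv2.imwrite('pics/c2.png',np.hstack([f(s,230,125),f(t,357,177)]))"
```

```text
2.6 [ 0.5613 -0.11    0.1602] [179.8   0.2  86. ] [-1.2 -0.5  0.9] 0.0937
-16.9 -4.6 40.3 0.2 0.2 1.7 1.0
```

View pics/c2.png

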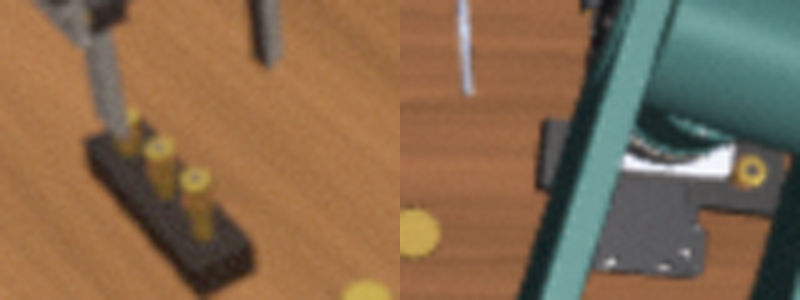

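The view shows the fingers straddling the row, with tube A at about (197,180) in the crop still ahead of the gripper by roughly 17 mm along y, as measured. Now I'll correct that and descend.

Emit:
{"op": "arm_command", "data": {"commands": "-17 -4.6 20 0.2 0.2 1.7 1; 0 0 20 0 0 0 1; 0 0 0 0 0 0 1"}}

```text
time: 3.08
tool_pos: [0.5508, -0.1352, 0.1182]
ee_rot: [-3.14, 0.003, 1.457]
wrist_force: [-0.4, -0.4, -0.4]
width: 0.094
```

```bash
python3 -c "
from h import *
st();plan([.5557,-.1267,.0565],84.3,1,22)
"
```

```text
3.08 [ 0.5508 -0.1352  0.1182] [-179.9    0.2   83.5] [-0.4 -0.4 -0.4] 0.094
3.1 1.3 20.5 -0.0 0.1 -0.3 1.0; 3.0 1.3 20.6 -0.0 0.1 -0.3 1.0; 3.0 1.4 20.6 -0.0 0.1 -0.3 1.0
```

Emit:
{"op": "arm_command", "data": {"commands": "4 2.5 20 0 0 0 1; 4 2 20 0 0 0 1; 0 0 15 0 0 0 1; 0 0 0 0 0 0 1"}}

```text
time: 3.58
tool_pos: [0.5542, -0.1339, 0.0628]
ee_rot: [3.141, 0.005, 1.447]
wrist_force: [-1.0, 0.3, -0.6]
width: 0.0938
```

```bash
python3 -c "
from h import *
st();plan([.5557,-.1267,.0565],84.3,1,22)
s=snap('scene')
cv2.imwrite('pics/c3.png',cv2.resize(s['img'][125:185,230:310],(800,600),interpolation=cv2.INTER_CUBIC))"
```

```text
3.58 [ 0.5542 -0.1339  0.0628] [180.    0.3  82.9] [-1.   0.3 -0.6] 0.0938
7.4 0.6 6.2 0.0 0.3 -1.4 1.0
```

View pics/c3.png

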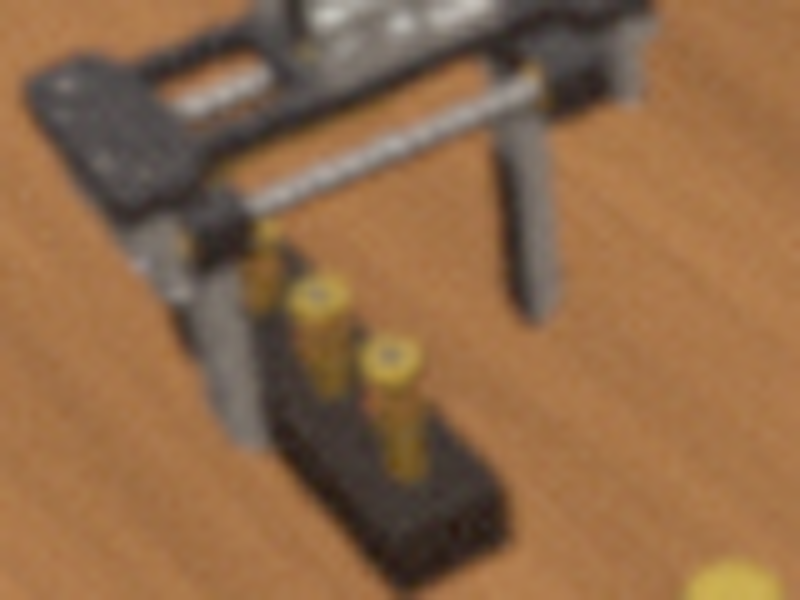

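The fingertips are at about (255,169.5) and (283.7,156.8), straddling A, whose head top is at (269,160.5). I'll compare the projections.

```bash
python3 -c "
from h import *
s=snap('scene')
o=robot.get_obs();p=o['tool_pos'];R=Ro.from_euler('xyz',o['ee_rot'])
print('tcp',proj(s,p),[proj(s,p+R.apply([0,k,0])).round(1) for k in(-.053,.053)])
for P in([.5557,-.1267,.078],[.5557,-.1267,.03],[.5542,-.1339,.078]):print(P,proj(s,P))
"
```

```text
tcp [267.72717792 161.67600062] [array([282.2, 155.3]), array([252.8, 168.3])]
[0.5557, -0.1267, 0.078] [268.64033783 159.86510772]
[0.5557, -0.1267, 0.03] [270.12633716 170.56167573]
[0.5542, -0.1339, 0.078] [267.66858256 158.44008818]
```

Emit:
{"op": "arm_command", "data": {"commands": "7.5 0.5 6 0 0 -1.4 1; 0 0 0 0 0 0 1; 0 0 0 0 0 0 1"}}

```text
time: 4.05
tool_pos: [0.5585, -0.1265, 0.0605]
ee_rot: [3.134, 0.007, 1.473]
wrist_force: [-0.5, 0.0, 0.1]
width: 0.094
```

```bash
python3 -c "
from h import *
st();plan([.5557,-.1267,.0565],84.3,1,22)"
```

```text
4.05 [ 0.5585 -0.1265  0.0605] [179.6   0.4  84.4] [-0.5  0.   0.1] 0.094
-0.4 -2.8 3.9 0.4 0.4 0.1 1.0
```

Emit:
{"op": "arm_command", "data": {"commands": "0 -2.5 5 0.4 0.4 0 1; 0 0 0 0 0 0 1"}}

```text
time: 4.3
tool_pos: [0.556, -0.1263, 0.0554]
ee_rot: [3.141, -0.001, 1.474]
wrist_force: [-0.5, -1.1, -0.1]
width: 0.0942
```

```bash
python3 -c "
from h import *
st();plan([.5557,-.1267,.0565],84.3,1,22)"
```

```text
4.3 [ 0.556  -0.1263  0.0554] [180.   -0.   84.4] [-0.5 -1.1 -0.1] 0.0942
-0.5 -0.3 -1.1 0.0 -0.0 0.1 1.0
```

Emit:
{"op": "arm_command", "data": {"commands": "0 0 -1.5 0 0 0 0.3; 0 0 0 0 0 0 0; 0 0 0 0 0 0 0; 0 0 0 0 0 0 0; 0 0 0 0 0 0 0; 0 0 0 0 0 0 0"}}

```text
time: 5.05
tool_pos: [0.5561, -0.1265, 0.0571]
ee_rot: [3.141, -0.0, 1.474]
wrist_force: [0.0, -0.8, 0.4]
width: 0.0374
```

```bash
python3 -c "
from h import *
st()"
```

```text
5.05 [ 0.5561 -0.1265  0.0571] [179.9  -0.   84.4] [ 0.  -0.8  0.4] 0.0374
```

Emit:
{"op": "arm_command", "data": {"commands": "0 0 0 0 0 0 0; 0 0 0 0 0 0 0; 0 0 0 0 0 0 0; 0 0 0 0 0 0 0"}}

```text
time: 5.55
tool_pos: [0.5561, -0.1264, 0.0571]
ee_rot: [3.141, -0.0, 1.474]
wrist_force: [0.1, 0.3, -0.2]
width: 0.0174
```

```bash
python3 -c "
from h import *
st()"
```

```text
5.55 [ 0.5561 -0.1264  0.0571] [180.   -0.   84.4] [ 0.1  0.3 -0.2] 0.0174
```

Emit:
{"op": "arm_command", "data": {"commands": "0 0 -10 0 0 0 0; 0 0 -25 0 0 0 0; 0 0 -40 0 0 0 0; 0 0 -40 0 0 0 0; 0 0 -35 0 0 0 0; 0 0 0 0 0 0 0"}}

```text
time: 6.3
tool_pos: [0.5553, -0.1263, 0.2136]
ee_rot: [3.141, -0.001, 1.474]
wrist_force: [-0.1, 0.8, -0.4]
width: 0.0172
```

```bash
python3 -c "
from h import *
st();plan([.568,.192,.205],86,0,45)"
```

```text
6.3 [ 0.5553 -0.1263  0.2136] [180.   -0.   84.4] [-0.1  0.8 -0.4] 0.0172
39.8 -2.3 1.1 0.0 -0.0 -0.2 0.0; 39.8 -2.1 1.1 0.0 -0.0 -0.2 0.0; 39.8 -2.0 1.1 0.0 -0.0 -0.2 0.0; 39.8 -1.9 1.1 0.0 -0.0 -0.2 0.0; 39.8 -1.7 1.1 0.0 -0.0 -0.2 0.0; 39.8 -1.6 1.1 0.0 -0.0 -0.2 0.0; 39.8 -1.4 1.1 0.0 -0.0 -0.2 0.0; 39.8 -1.3 1.1 0.0 -0.0 -0.2 0.0
```

Emit:
{"op": "arm_command", "data": {"commands": "30 -2 0 0 0 -0.2 0; 40 -2 0 0 0 -0.2 0; 40 -2 0 0 0 -0.2 0; 40 -2 0 0 0 -0.2 0; 40 -2 0 0 0 -0.2 0; 40 -1.5 0 0 0 -0.2 0; 40 -1.5 0 0 0 -0.2 0; 20 -1.3 0 0 0 -0.2 0; 0 0 0 0 0 0 0; 0 0 0 0 0 0 0"}}

```text
time: 7.55
tool_pos: [0.5587, 0.1695, 0.1949]
ee_rot: [-3.113, 0.005, 1.498]
wrist_force: [0.3, -0.6, -0.3]
width: 0.0174
```

```bash
python3 - <<'E'
from h import *
st();plan([.568,.192,.205],86,0,45)
S={n:snap(n) for n in("scene","top")}
for n,s in S.items():
    for q in("bore","rim","tube_long","knob"):
        print(n,q,[(np.round(np.array(d["centre"])*[640,400],1).tolist(),round(d["conf"],2)) for d in models.tip_of(q,s)[:3]])
f=lambda i,x,y:cv2.resize(i['img'][y:y+60,x:x+40],(400,600),interpolation=cv2.INTER_CUBIC)
cv2.imwrite('pics/c4.png',np.hstack([f(S['scene'],320,180),f(S['top'],265,170)]))
p=robot.get_obs()['tool_pos'];print([proj(S['scene'],p-[0,0,h]).round(1).tolist() for h in(0,.043)])
E
```

```text
7.55 [0.5587 0.1695 0.1949] [-178.4    0.3   85.8] [ 0.3 -0.6 -0.3] 0.0174
23.1 7.4 -10.4 -1.6 0.3 -0.2 0.0
scene bore [([335.6, 211.4], 0.86), ([483.2, 236.4], 0.65)]
scene rim [([504.6, 243.8], 0.72), ([347.7, 220.6], 0.7)]
scene tube_long [([331.7, 200.0], 0.56)]
scene knob [([512.3, 234.5], 0.69), ([348.7, 213.4], 0.46)]
top bore [([293.7, 195.5], 0.68), ([184.7, 274.9], 0.57)]
top rim [([164.3, 283.0], 0.58), ([270.3, 195.6], 0.51), ([347.1, 184.6], 0.2)]
top tube_long []
top knob [([160.8, 281.8], 0.48)]
[[332.7, 188.9], [332.3, 199.8]]
```

View pics/c4.png

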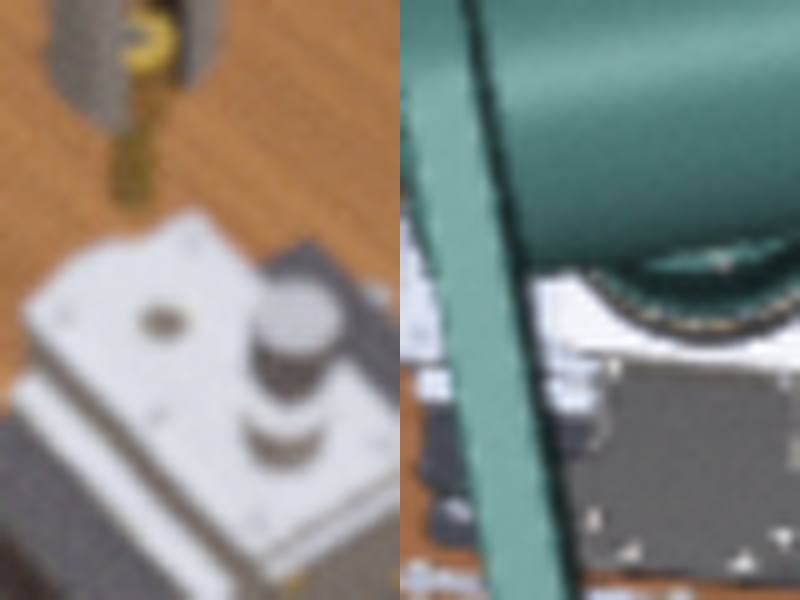

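```bash
python3 - <<'E'
from h import *
s,t=snap("scene"),snap("top")
for p in((336.3,212.1),(335.6,211.4)): print(atz(s,p,.135).round(4))
for p in((349.9,211.0),(349.75,211.1)): print('knob',atz(s,p,.187).round(4))
for p in((290.5,198.5),(293.2,195.8)): print('top',atz(t,p,.135).round(4))
for p in((333,199.5),(331.7,200)): print('foot',atz(s,p,.1949-.043).round(4))
E
```

```text
[0.5689 0.1974 0.135 ]
[0.5687 0.1945 0.135 ]
knob [0.5706 0.2455 0.187 ]
knob [0.5711 0.2455 0.187 ]
top [0.5687 0.193  0.135 ]
top [0.5768 0.1853 0.135 ]
foot [0.5564 0.1704 0.1519]
foot [0.5601 0.1694 0.1519]
```

The tube's foot is at (333,199.5) and the bore at (336.3,212.1), which agree with the projections. I'll move over the bore, with the foot about 10 mm above it.

Emit:
{"op": "arm_command", "data": {"commands": "13 4 0 -0.8 0.2 0 0; 13 4.5 0 -0.8 0.2 0 0; 0 0 0 0 0 0 0; 0 0 0 0 0 0 0"}}

```text
time: 8.65
tool_pos: [0.5699, 0.1986, 0.1953]
ee_rot: [3.139, -0.004, 1.5]
wrist_force: [0.6, -0.2, -0.4]
width: 0.0173
```

```bash
python3 - <<'E'
from h import *
st();plan([.5688,.1955,.184],86,0,45)
E
```

```text
8.65 [0.5699 0.1986 0.1953] [179.9  -0.2  86. ] [ 0.6 -0.2 -0.4] 0.0173
-3.2 -0.9 11.3 0.1 -0.2 -0.0 0.0
```

Emit:
{"op": "arm_command", "data": {"commands": "-3 -1 11 0 -0.2 0 0; 0 0 0 0 0 0 0; 0 0 0 0 0 0 0"}}

```text
time: 9.02
tool_pos: [0.5683, 0.195, 0.183]
ee_rot: [3.14, 0.001, 1.5]
wrist_force: [0.4, 1.2, 0.3]
width: 0.0175
```

```bash
python3 - <<'E'
from h import *
st();plan([.5688,.1955,.184],86,0,45)
s=snap("scene")
p=robot.get_obs()['tool_pos'];print([proj(s,p-[0,0,h]).round(1).tolist() for h in(0,.043,p[2]-.135)])
for q in("bore","tube_long"): print(q,[(np.round(np.array(d["centre"])*[640,400],1).tolist(),round(d["conf"],2)) for d in models.tip_of(q,s)[:3]])
cv2.imwrite('pics/c5.png',cv2.resize(s['img'][185:230,315:375],(800,600),interpolation=cv2.INTER_CUBIC))
E
```

```text
9.03 [0.5683 0.195  0.183 ] [179.9   0.   85.9] [0.4 1.2 0.3] 0.0175
0.5 0.5 -1.0 0.1 0.0 -0.1 0.0
[[336.5, 199.6], [335.9, 210.2], [335.8, 211.4]]
bore [([484.3, 235.6], 0.85), ([351.6, 215.6], 0.62), ([334.4, 210.8], 0.56)]
tube_long [([336.2, 209.5], 0.57)]
```

View pics/c5.png

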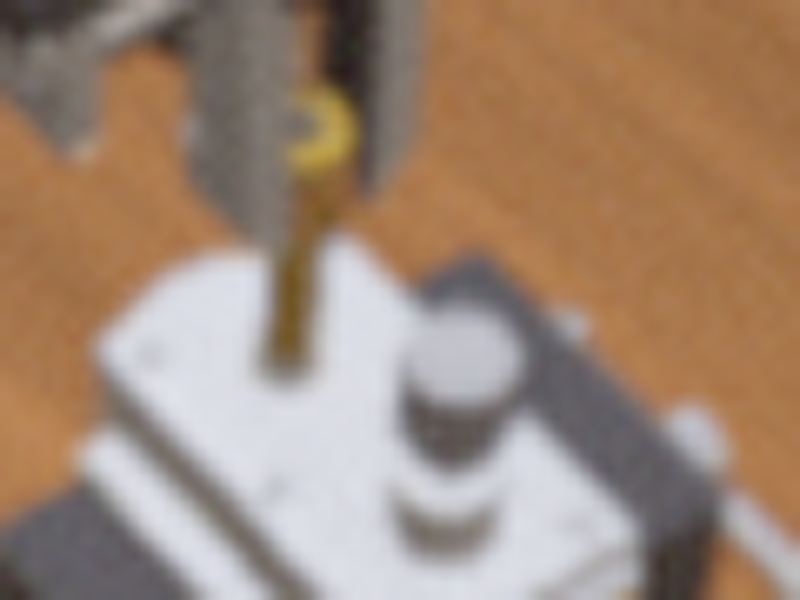

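The foot is just over the mouth, with its centre at about (336.8,211) and the bore at (336.3,212.1), so it is about 1 mm too far right in the image. I'll make a slight correction and lower with force checks.

Emit:
{"op": "arm_command", "data": {"commands": "-0.5 0.7 3 0 0 0 0; 0 0 3 0 0 0 0; 0 0 3 0 0 0 0"}}

```text
time: 9.55
tool_pos: [0.5692, 0.1943, 0.1748]
ee_rot: [3.139, 0.0, 1.5]
wrist_force: [-1.3, -0.9, 0.3]
width: 0.0172
```

```bash
python3 - <<'E'
from h import *
st()
E
```

```text
9.55 [0.5692 0.1943 0.1748] [179.8   0.   85.9] [-1.3 -0.9  0.3] 0.0172
```

Emit:
{"op": "arm_command", "data": {"commands": "0 0 3 0 0 0 0; 0 0 3 0 0 0 0; 0 0 0 0 0 0 0"}}

```text
time: 9.93
tool_pos: [0.5688, 0.1942, 0.1675]
ee_rot: [3.14, 0.001, 1.5]
wrist_force: [0.4, -0.9, 0.1]
width: 0.0171
```

```bash
python3 - <<'E'
from h import *
st()
E
```

```text
9.93 [0.5688 0.1942 0.1675] [1.799e+02 1.000e-01 8.590e+01] [ 0.4 -0.9  0.1] 0.0171
```

Emit:
{"op": "arm_command", "data": {"commands": "0 0 5 0 0 0 0; 0 0 5 0 0 0 0; 0 0 5 0 0 0 0; 0 0 5 0 0 0 0; 0 0 4 0 0 0 0; 0 0 0 0 0 0 0"}}

```text
time: 10.68
tool_pos: [0.5688, 0.1942, 0.1412]
ee_rot: [3.141, 0.001, 1.5]
wrist_force: [-0.3, -0.4, -0.6]
width: 0.0172
```

```bash
python3 - <<'E'
from h import *
st()
E
```

```text
10.68 [0.5688 0.1942 0.1412] [1.80e+02 1.00e-01 8.59e+01] [-0.3 -0.4 -0.6] 0.0172
```

Emit:
{"op": "arm_command", "data": {"commands": "0 0 1.5 0 0 0 0; 0 0 1.5 0 0 0 0; 0 0 0 0 0 0 0"}}

```text
time: 11.05
tool_pos: [0.5689, 0.1942, 0.1402]
ee_rot: [3.139, 0.001, 1.5]
wrist_force: [-0.5, -0.4, -1.1]
width: 0.0176
```

```bash
python3 - <<'E'
from h import *
st()
E
```

```text
11.05 [0.5689 0.1942 0.1402] [179.9   0.   85.9] [-0.5 -0.4 -1.1] 0.0176
```

Emit:
{"op": "arm_command", "data": {"commands": "0 0 2 0 0 0 0; 0 0 2 0 0 0 0"}}

```text
time: 11.3
tool_pos: [0.569, 0.1942, 0.14]
ee_rot: [3.137, 0.0, 1.5]
wrist_force: [-3.6, -1.8, 7.7]
width: 0.0172
```

```bash
python3 - <<'E'
from h import *
st()
E
```

```text
11.3 [0.569  0.1942 0.14  ] [179.7   0.   85.9] [-3.6 -1.8  7.7] 0.0172
```

Seated: it stalls at z=0.140, the predicted shoulder height, with 7.7 N upward. Now I'll release it.

Emit:
{"op": "arm_command", "data": {"commands": "0 0 -0.5 0 0 0 0.6; 0 0 0 0 0 0 0.6; 0 0 0 0 0 0 0.6; 0 0 0 0 0 0 0.6; 0 0 0 0 0 0 0.6; 0 0 -20 0 0 0 0.6; 0 0 -35 0 0 0 0.6; 0 0 -30 0 0 0 0.6; 0 0 0 0 0 0 0.6"}}

```text
time: 12.42
tool_pos: [0.5688, 0.1944, 0.2249]
ee_rot: [3.139, 0.0, 1.5]
wrist_force: [0.3, -0.1, 0.6]
width: 0.0563
```

```bash
python3 - <<'E'
from h import *
st();plan([.5708,.244,.215],86,.6,30)
s=snap("scene")
for q in("bore","tube_long","knob","rim"): print(q,[(np.round(np.array(d["centre"])*[640,400],1).tolist(),round(d["conf"],2)) for d in models.tip_of(q,s)[:3]])
print([proj(s,[.5689,.1942,z]).round(1).tolist() for z in(.135,.161)])
cv2.imwrite('pics/c6.png',cv2.resize(s['img'][185:230,315:375],(800,600),interpolation=cv2.INTER_CUBIC))
E
```

```text
12.43 [0.5688 0.1944 0.2249] [179.8   0.   85.9] [ 0.3 -0.1  0.6] 0.0563
24.8 -0.8 4.9 0.1 0.0 -0.0 0.6; 24.8 -0.8 4.9 0.1 0.0 -0.0 0.6
bore [([487.1, 236.7], 0.82), ([334.4, 210.0], 0.65)]
tube_long [([335.5, 220.8], 0.51)]
knob [([512.5, 235.6], 0.58), ([350.3, 214.4], 0.57)]
rim [([347.1, 220.1], 0.61), ([235.3, 218.7], 0.58)]
[[335.5, 211.4], [335.8, 205.1]]
```

View pics/c6.png

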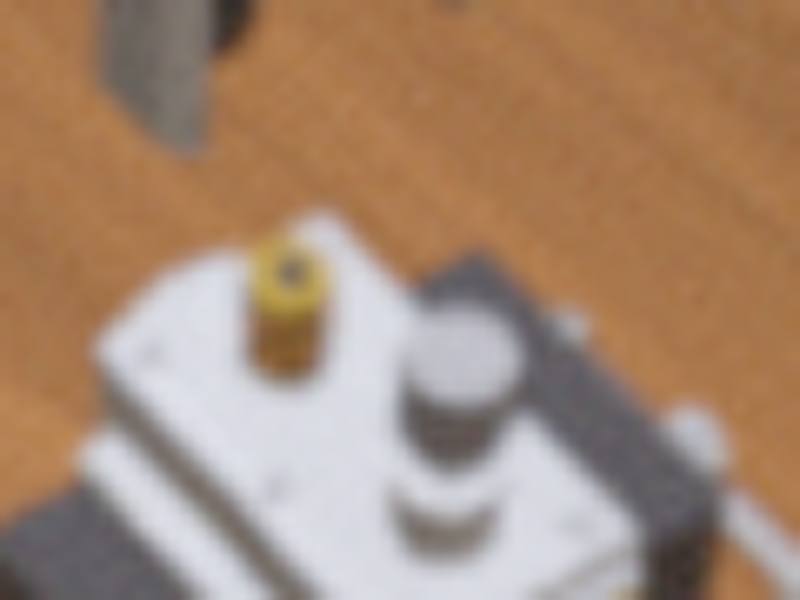

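The tube's head sits on the casting at (336.7,205.3 top) with no stem visible. The knob top is at (350,211.4), which gives a knob axis of about (0.5716,0.244) relative to the now-known bore. Next I'll move above it.

Emit:
{"op": "arm_command", "data": {"commands": "24 -1.2 0 0 0 0.4 0.6; 24 -1.2 0 0 0 0.4 0.6; 0 0 0 0 0 0 0.6; 0 0 0 0 0 0 0.6"}}

```text
time: 13.18
tool_pos: [0.566, 0.2411, 0.2137]
ee_rot: [-3.127, 0.008, 1.484]
wrist_force: [-0.3, -0.1, 0.6]
width: 0.0563
```

```bash
python3 - <<'E'
from h import *
st();plan([.5716,.244,.18],86.7,.6,25)
E
```

```text
13.18 [0.566  0.2411 0.2137] [-179.1    0.5   85. ] [-0.3 -0.1  0.6] 0.0563
1.8 2.9 16.8 -0.4 0.2 -0.8 0.6; 1.7 2.8 16.8 -0.4 0.2 -0.8 0.6
```

Emit:
{"op": "arm_command", "data": {"commands": "2 2.8 5 -0.4 0.2 -0.8 0.6; 1.5 2.8 8 -0.4 0.2 -0.8 0.6; 0 0 0 0 0 0 0.6; 0 0 0 0 0 0 0.6"}}

```text
time: 13.68
tool_pos: [0.5721, 0.2419, 0.1989]
ee_rot: [-3.14, 0.001, 1.512]
wrist_force: [0.1, -0.5, -0.7]
width: 0.0562
```

```bash
python3 - <<'E'
from h import *
st();plan([.5716,.244,.159],86.7,.6,25)
E
```

```text
13.68 [0.5721 0.2419 0.1989] [-1.799e+02  1.000e-01  8.660e+01] [ 0.1 -0.5 -0.7] 0.0562
1.0 -0.3 20.0 -0.0 0.0 -0.0 0.6; 1.0 -0.3 20.0 -0.0 0.0 -0.0 0.6
```

Emit:
{"op": "arm_command", "data": {"commands": "1.5 -0.5 13 0 0 0 0.6; 0.5 0 13 0 0 0 0.6; 0 0 11 0 0 0 0.6; 0 0 0 0 0 0 0.6; 0 0 0 0 0 0 0.6"}}

```text
time: 14.3
tool_pos: [0.5712, 0.244, 0.1585]
ee_rot: [-3.139, 0.002, 1.512]
wrist_force: [-0.5, -0.0, -0.0]
width: 0.0563
```

```bash
python3 - <<'E'
from h import *
st();plan([.5716,.244,.159],86.7,.6,25)
E
```

```text
14.3 [0.5712 0.244  0.1585] [-1.799e+02  1.000e-01  8.660e+01] [-0.5 -0.  -0. ] 0.0563
0.1 0.4 -0.5 -0.1 0.1 -0.1 0.6
```

Emit:
{"op": "arm_command", "data": {"commands": "0 0 0 0 0 0 0; 0 0 0 0 0 0 0; 0 0 0 0 0 0 0; 0 0 0 0 0 0 0; 0 0 0 0 0 0 0; 0 0 0 0 0 0 0; 0 0 0 0 0 0 0"}}

```text
time: 15.18
tool_pos: [0.5738, 0.2441, 0.16]
ee_rot: [3.138, 0.0, 1.511]
wrist_force: [0.7, 0.8, -1.0]
width: 0.0214
```

```bash
python3 - <<'E'
from h import *
st();s=snap("scene");cv2.imwrite('pics/before.png',s['img'])
E
```

```text
15.18 [0.5738 0.2441 0.16  ] [179.8   0.   86.6] [ 0.7  0.8 -1. ] 0.0214
```

Emit:
{"op": "arm_command", "data": {"commands": "0 0 -4 0 0 0 0; 0 0 -6 0 0 0 0; 0 0 -6 0 0 0 0; 0 0 -5 0 0 0 0; 0 0 0 0 0 0 0"}}

```text
time: 15.85
tool_pos: [0.5737, 0.244, 0.178]
ee_rot: [3.141, 0.002, 1.511]
wrist_force: [3.3, 1.2, -7.9]
width: 0.0213
```

```bash
python3 - <<'E'
from h import *
st()
E
```

```text
15.85 [0.5737 0.244  0.178 ] [1.80e+02 1.00e-01 8.66e+01] [ 3.3  1.2 -7.9] 0.0213
```

Emit:
{"op": "arm_command", "data": {"commands": "0 0 -5 0 0 0 0; 0 0 -3 0 0 0 0; 0 0 0 0 0 0 0; 0 0 0 0 0 0 0"}}

```text
time: 16.35
tool_pos: [0.5737, 0.244, 0.185]
ee_rot: [-3.141, 0.002, 1.511]
wrist_force: [4.2, 1.2, -8.7]
width: 0.0217
```

```bash
python3 - <<'E'
from h import *
st()
s=snap("scene");cv2.imwrite('pics/c7.png',cv2.resize(s['img'][180:230,315:375],(720,600),interpolation=cv2.INTER_CUBIC))
for q in("mark","rim","knob"): print(q,[(np.round(np.array(d["centre"])*[640,400],1).tolist(),round(d["conf"],2)) for d in models.tip_of(q,s)[:3]])
print([proj(s,[.5716,.244,z]).round(1).tolist() for z in(.153,.2,.212)])
E
```

```text
16.35 [0.5737 0.244  0.185 ] [-1.80e+02  1.00e-01  8.66e+01] [ 4.2  1.2 -8.7] 0.0217
mark [([504.1, 245.8], 0.62), ([345.3, 221.0], 0.48)]
rim [([346.8, 219.2], 0.64), ([509.4, 240.4], 0.59)]
knob []
[[348.4, 219.3], [349.5, 207.5], [349.8, 204.4]]
```

View pics/c7.png

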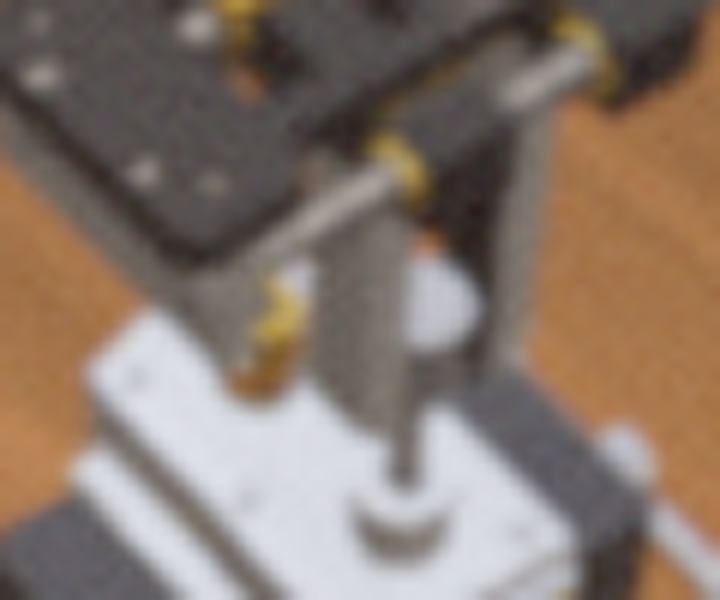

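The dark ring shows at the rod's foot, right at the barrel rim (about (348.6,219.8)). The measured lift is 25.0 mm and the pull of 8.7 N is about the spring at the mark plus the knob's weight. I'll check that it holds steady and hand in.

```bash
python3 - <<'E'
from h import *
for _ in range(4): snapshot("scene"); st()
s=snap("scene");cv2.imwrite('pics/c8.png',cv2.resize(s['img'][205:225,335:360],(750,600),interpolation=cv2.INTER_CUBIC))
E
```

```text
16.6 [0.5737 0.244  0.185 ] [-1.80e+02  1.00e-01  8.66e+01] [ 3.9  0.7 -8.8] 0.0221
16.65 [0.5737 0.244  0.1851] [-1.80e+02  1.00e-01  8.66e+01] [ 4.4  2.8 -9.2] 0.0215
16.7 [0.5737 0.244  0.185 ] [-1.80e+02  1.00e-01  8.66e+01] [ 4.   2.5 -9.5] 0.0216
16.75 [0.5737 0.244  0.185 ] [-1.80e+02  1.00e-01  8.66e+01] [ 5.3  0.5 -8.3] 0.0217
```

View pics/c8.png

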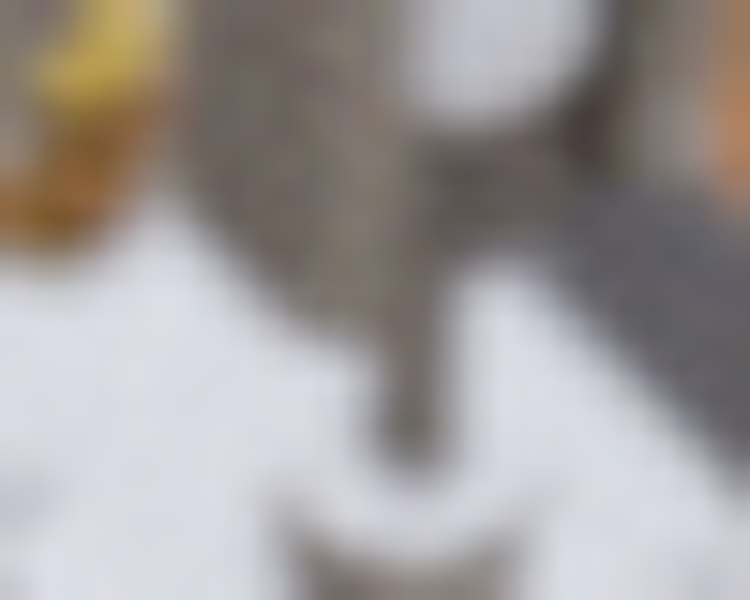

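The dark ring sits right at the rod's base at the rim, around (348.7,219.8), and the hold is steady.

```bash
python3 -c "
from h import *
print(robot.close_job())"
```

```text
the job is handed in; nothing more can be done
None
```

I moved the longest tube into the carburetor's bore and let go. The job was handed in with the arm gripping the plunger knob at the ring mark, at about 16.8 s of the 51 s allowed.

- **Tube:** it stopped at the predicted shoulder height with 7.7 N pushing back. After release, the picture showed the head on the casting with no stem visible.
- **Plunger:** the lift measured 25.0 mm (z 0.160 to 0.185). The downward pull stayed at about 8.3 to 9.5 N, close to what the spring should give at the mark. The height held within 0.1 mm over the last checks, and the close crop shows the dark ring at the barrel rim.
- **Disagreements:**
  - The trained networks' bore position from the top view was about 1 cm off, so I used the scene camera for the bore.
  - The knob grip carries a small sideways load of about 4 N, because closing the fingers shifted the arm about 2.5 mm.
  - I took no final picture of the whole bench. Nothing unexpected showed in the forces on the way.

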